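# Rock-test a brazed copper frame on the steel slab

## Robot

A 6-joint arm with a two-finger parallel gripper is mounted at the origin on the work surface. World frame = base frame: x ahead of the robot, y to its left, z up, the work surface at z = 0. Lengths are in m, angles in rad, forces in N, time in s.
With the tool pointing down it reaches from about 0.375 to 0.925 m from the base axis. Payload 5.7 kg.
Tool frame: the origin (TCP) lies midway between the tips of the shut fingers; the grasp point (between the pads) lies behind it (arm.grip_point_offset is the z of the grasp point in the tool frame, in m); z points along the fingers, y is the line along which they close (so a half turn about z gives the same grasp; the last joint's range is limited). The gripper opens to 85 mm and grips with 20 to 120 N. Pads are 22 mm wide; open, the fingers measure 114 mm over their backs; the gripper's body (76 mm by 85 mm) begins 54 mm behind the grasp point. The pads swing forward as they close: fully open they stand 13 mm farther back than shut.
Start: joints at [-1.361, 0.359, 1.51, -0, 1.272, -0.115], TCP at [0.191, -0.569, 0.231] pointing down, gripper open.
Joint ranges: [-2.97, 2.97], [-1.01, 2.36], [0.21, 2.38], [-0.96, 4.11], [0.2, 2.71], [-2.98, 2.98]. Speed limits (rad/s): [2.39, 2.39, 3.14, 3.14, 3.14, 3.14].

## Interface

Orientations are given as a unit quaternion [x, y, z, w].
In Python, from bench import sensors, imaging, workorder, arm gives the robot as it stands. The module is installed in compiled form; this text tells all that it offers.
- The arm moves only by the shell command python3 -m crank 'ROWS'. ROWS is JSON, a list of rows, each a list of 3 entries, a list of its own where there are three numbers: the shift along the tool's x, y, z in mm, then the turn, a rotation vector about the tool's x, y, z in rad, then the closure, from 0 (fully open) to 1 (shut). A call has exactly 5 rows; each row shifts and turns the commanded pose from where the row before left it, along the tool's axes as they then stand; what a row does not reach is not made up. A row lasts 1/12 s, in which the tool goes at most 41.7 mm and 7.16 degrees, less where a joint would pass 70% of its speed; a pose out of reach is approached as far as the arm can. A call with a gripper value outside its range is refused whole. The fingers move at their own pace and stop on an object; the grip force is fixed at half the most. Time passes only in rows, so rows that do not move let the fingers close, or fill a call up. It gives the time, the measured TCP pose, the force, the opening and the grip force at its end, in the units of the state.
- sensors.observe(): the state, without advancing time (a new reading comes with each control period).
- imaging.read_camera(name): name is "side" or "top"; returns the picture (400x640x3 uint8, blue, green, red); there is no depth.
- imaging.camera_info(name): a dict with "intrinsics" (3x3 intrinsics, pixels), "dist_coeffs" ([k1, k2, p1, p2, k3] as OpenCV has them; the pictures are not rectified), "position" and "rotation" of the camera in the world. Camera axes: x right, y up, looking along -z (the intrinsics and any distortion apply to the point x, -y, -z); pixel columns grow to the right and rows downward; lengths in m; the calibration is good to about 2 mm. A picture is of the moment at which its call begins. camera_info takes no time and is no camera call.
- workorder.hand_in(): hands the job in; it is judged then, once.
The state is a dict: "clock": time; "joint_positions": joint angles; "qvel": joint speeds; "joint_efforts": joint torques, N m; "eef_pos": TCP position; "eef_rot": TCP orientation; "force": force on the tool from outside, world axes, zero at the start; "moment": the same for the moment, N m; "opening": finger opening in m; "gripper_force": force on a finger pad.
Only numpy, scipy, OpenCV 4.12 (cv2) and the standard library are available. Lean on these libraries where they do the work, as an engineer would, in place of code of your own. Each camera call takes 0.05 s, during which the arm holds its last target. There are 200 camera calls.

## Task

Test the brazed copper tube frame for twist where it lies on the steel slab: with the fingertips tap its four elbows lightly from above, one at a time, lifting off between taps. Begin with the elbow nearest the capped branch, then the one diagonally opposite, which stands clear of the slab: press that one down until it meets the slab; then the elbow at the other end of the branch's side, and last the one diagonally opposite that. Do not pick up or shift the frame, leave everything else alone, and finish with the frame lying quietly as you found it.

Things in the scene. Friction and masses are not known exactly. Their poses are not given: they have to be found in the camera images.
- slab: Heavy fixed steel slab, 420 x 620 x 40 mm thick, sooty brown. Origin at the centre of its underside, on the bench; z up, so its top is at z = 40 mm. x along its 420 mm side.
- frame: Loose twisted rectangle of 22 mm copper tube, 0.58 kg, 180 mm (its x) by 120 mm (its y) between tube centrelines, with four elbow fittings 27 mm thick. Origin at its centre, level with the slab's top; z up. A short level branch with a brass cap sticks out of its +y long side at x = 40 mm, to y = 116 mm. The branch's weight holds it down on elbows 1, 3 and 4; elbow 2 is in the air.
- elbow1: Elbow of the frame nearest the capped branch (frame corner +x +y). Origin on the crest of the bend, the highest point of the 27 mm thick elbow and the place to tap, 27 mm above the slab; rigidly supported. Axes as the frame's.
- elbow2: Elbow diagonally opposite elbow 1 (frame corner -x -y). Origin on its crest, 32.5 mm above the slab at rest, its underside 5.5 mm clear. Pressing it with about 1 N rocks the frame about elbows 3 and 4 until it meets the slab (crest at 27 mm; elbow 1 rises as much); let go, it rocks back.
- elbow3: Elbow at the other end of the branch's long side (frame corner -x +y). Origin on its crest, 27 mm above the slab; rigidly supported.
- elbow4: Elbow diagonally opposite elbow 3 (frame corner +x -y). Origin on its crest, 27 mm above the slab; rigidly supported.
- flux_tin: Bystander: small round tin, 44 mm across, 36 mm high, standing loose inside the frame. Origin at the centre of its underside.
- union_nut: Bystander: brass hexagon union nut with a round neck, about 33 mm wide, 24 mm high, standing loose inside the frame. Origin at the centre of its underside.
- wire_brush: Bystander: wooden scratch brush, 250 mm long, 40 mm high, lying wires up at one end of the slab. Origin under its middle.
- square: Bystander: flat steel square (an L), 150 x 80 mm, 5 mm thick, lying at the other end of the slab. Origin at the middle of its outline, underside.
- offcut: Bystander: copper tube offcut 28 mm across, standing 65 mm high near a corner of the slab. Origin at the centre of its underside.
- tee: Bystander: loose copper tee fitting, 54 mm long, 27 mm high, near a corner of the slab. Origin under the middle of its run.
- striker: Bystander: steel flint striker, 160 mm long, 17 mm high, near a corner of the slab. Origin under its middle.
There are look-alikes about, which are no part of the job. Several things have the shape of the frame; the one meant has the colours described above.

How it is judged:
On the way, in this order (a step that is already met when the one before it is completed fails the run):
1. fingertips tap the elbow nearest the capped branch (contact force between the fingers and elbow1 above 0.8 N), for 0.05 s.
2. the fingers are off the frame (contact force between the fingers and frame below 0.1 N), for 0.1 s.
3. the raised elbow diagonally opposite is pressed down to within 2 mm of the slab (contact force between the fingers and elbow2 above 0.8 N and z of elbow2 in the frame of slab below 0.069 m), for 0.05 s.
4. the fingers are off the frame (contact force between the fingers and frame below 0.1 N), for 0.1 s.
5. fingertips tap the elbow at the other end of the branch's side (contact force between the fingers and elbow3 above 0.8 N), for 0.05 s.
6. the fingers are off the frame (contact force between the fingers and frame below 0.1 N), for 0.1 s.
7. fingertips tap the elbow diagonally opposite that (contact force between the fingers and elbow4 above 0.8 N), for 0.05 s.
At the end, for the whole second after the job is handed in: The frame lies still and level on the slab within 12 mm of where it was, resting on elbows 1, 3 and 4 with elbow 2 in the air again, nothing touching it; all four elbows were tapped in the order asked (distance of frame from where it was at the start of the episode below 0.012 m and angle between frame's own z axis and vertical below 0.025 rad and linear speed of frame below 0.02 m/s and angular speed of frame below 0.1 rad/s and z of elbow2 in the frame of slab above 0.0705 m).
It fails at once if an elbow or tube is pressed harder than 30 N (contact force between the fingers and frame above 30 N).
It fails at once if the frame is shifted or lifted by more than 15 mm (distance of frame from where it was at the start of the episode above 0.015 m).
It fails at once if the frame is tipped up (more than 0.1 rad) (angle between frame's own z axis and vertical above 0.1 rad).
It fails at once if a bystander is moved by more than 15 mm (distance of any of flux_tin, union_nut, wire_brush, square, offcut, tee, striker from where it was at the start of the episode above 0.015 m).
It also fails if it takes over 54 s, if anything falls off the work surface, if the arm or the gripper's body presses on something with over 40 N, if the wrist force passes 120 N, or if a joint passes its speed limit or range.

## Working session

There is one attempt and no reset: what is moved stays moved. The work goes in short steps, Python scripts to look and compute and a shell command to move; the robot and the scene stay as the last step left them, time stands still between calls to the robot, and variables do not carry over. Pictures are saved under pics/ and viewed, at most 10 in all, crops included, and the job is handed in when it is done.

```bash
mkdir -p pics
python3 - <<'E'
from bench import sensors, imaging, arm
import cv2
for n in("top","side"):
    im=imaging.read_camera(n); cv2.imwrite(f"pics/{n}0.png",im)
    i=imaging.camera_info(n); print(n,i)
s=sensors.observe(); print(s, arm.grip_point_offset)
E
```

```text
top {'intrinsics': array([[361.07490567,   0.        , 316.17646053],
       [  0.        , 361.07490567, 204.58007315],
       [  0.        ,   0.        ,   1.        ]]), 'dist_coeffs': array([-0.03671047,  0.        ,  0.        ,  0.        ,  0.        ]), 'position': array([0.43597949, 0.0229801 , 1.11338708]), 'rotation': array([ 0.02026185, -0.00860606, -0.70082991,  0.71298866])}
side {'intrinsics': array([[406.98621156,   0.        , 315.0049599 ],
       [  0.        , 406.98621156, 201.50988653],
       [  0.        ,   0.        ,   1.        ]]), 'dist_coeffs': array([-0.07428326,  0.        ,  0.        ,  0.        ,  0.        ]), 'position': array([0.39883775, 0.85599139, 0.75101125]), 'rotation': array([-0.01903449,  0.42060964,  0.90583491, -0.0467796 ])}
{'clock': 0.1, 'joint_positions': array([-1.36110200e+00,  3.59475670e-01,  1.51134383e+00,  2.15043306e-06,
        1.27252338e+00, -1.15095297e-01]), 'qvel': array([ 0.0020855 ,  0.00087107, -0.00349182, -0.00128665,  0.00020374,
       -0.00035616]), 'joint_efforts': array([-1.28011852e-03, -5.28654242e+01, -2.79348832e+01, -2.28824456e-04,
        4.98072812e-03,  1.40037341e-05]), 'eef_pos': array([ 0.19132917, -0.56800886,  0.23050477]), 'eef_rot': array([ 9.86842589e-01,  1.61681598e-01, -4.03507107e-05, -8.74183596e-04]), 'force': array([ 0.04525884, -0.13308361,  0.25968474]), 'moment': array([-0.03210661, -0.05349344,  0.01486886]), 'gripper_force': 0.0, 'opening': 0.08516808841532648} -0.0187
```

View pics/top0.png

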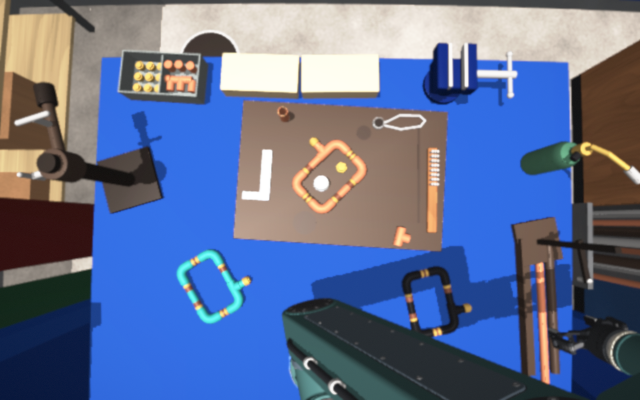

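View pics/side0.png

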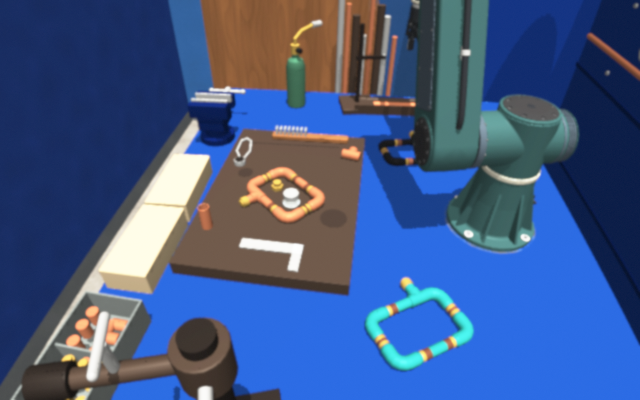

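Top view, things that could be taken for the frame: the copper one on the brown slab at (330,177), a turquoise one at (210,285) and a black one at (430,300). I choose the copper one. Its cap is at about (314,142), so by eye elbow 1 is at the top (332,143), 2 at the bottom (323,210), 3 at the left (297,185) and 4 at the right (364,162). The side view shows the same frame at about (287,195), with the tin and nut inside it.

```bash
cat > h.py <<'E'
import numpy as np, cv2
from bench import imaging
from scipy.spatial.transform import Rotation as R
def ray(name,px):
    i=imaging.camera_info(name)
    u=cv2.undistortPoints(np.float64(px).reshape(-1,1,2),i["intrinsics"],i["dist_coeffs"])[:,0]
    d=np.c_[u[:,0],-u[:,1],-np.ones(len(u))]
    return i["position"],R.from_quat(i["rotation"]).apply(d)
def cast(name,px,z):
    p,d=ray(name,px); return p+d*((z-p[2])/d[:,2])[:,None]
def proj(name,P):
    i=imaging.camera_info(name)
    c=R.from_quat(i["rotation"]).inv().apply(np.atleast_2d(P)-i["position"])*[1,-1,-1]
    return cv2.projectPoints(c,np.zeros(3),np.zeros(3),i["intrinsics"],i["dist_coeffs"])[0][:,0]
E
python3 - <<'E'
from h import *
for n,(x0,y0,x1,y1) in (("top",(280,125,385,225)),("side",(230,155,335,230))):
    im=cv2.imread(f"pics/{n}0.png"); c=im[y0:y1,x0:x1]
    hsv=cv2.cvtColor(c,cv2.COLOR_BGR2HSV)
    m=((hsv[...,1]>95)&(hsv[...,2]>150)).astype(np.uint8)*255
    nn,l,st,_=cv2.connectedComponentsWithStats(m); print(n,st.tolist())
    m=(l==1+st[1:,4].argmax()).astype(np.uint8)*255
    # remove branch by opening away? keep contours
    cs,h=cv2.findContours(m,cv2.RETR_CCOMP,cv2.CHAIN_APPROX_NONE)
    v=cv2.resize(c,None,fx=5,fy=5,interpolation=cv2.INTER_CUBIC)
    for k,cc in enumerate(cs):
        if len(cc)<40: continue
        P=cast(n,cc[:,0]+[x0,y0],0.0535)[:,:2]*1000
        r=cv2.minAreaRect(P.astype(np.float32)); print(n,"hole" if h[0][k][3]>=0 else "outer",len(cc),r, cv2.boxPoints(r).round().tolist())
        cv2.drawContours(v,[cc*5+2],-1,(0,255,0),1)
    cv2.imwrite(f"pics/{n}c.png",v)
    S=cast(n,[[240,100],[447,111],[441,250],[234,238]],0.04); 
    if n=="top": print("slab",S.round(3).tolist(),np.linalg.norm(np.roll(S,1,0)-S,axis=1))
E
```

```text
top [[0, 0, 105, 100, 8619], [12, 12, 75, 77, 1769], [55, 37, 13, 11, 112]]
top outer 209 ((580.0965576171875, 20.726425170898438), (194.7880859375, 209.23521423339844), 45.525821685791016) [[437.0, 25.0], [587.0, -122.0], [723.0, 17.0], [574.0, 164.0]]
top hole 131 ((563.5609130859375, 6.736579895019531), (104.65412902832031, 163.0550079345703), 43.696189880371094) [[469.0, 30.0], [582.0, -88.0], [658.0, -16.0], [545.0, 102.0]]
slab [[0.794, 0.278, 0.04], [0.768, -0.348, 0.04], [0.351, -0.331, 0.04], [0.376, 0.284, 0.04]] [0.4177785  0.62651073 0.41734434 0.6154462 ]
side [[0, 0, 105, 75, 6043], [9, 12, 86, 55, 1832]]
side outer 199 ((579.2645263671875, 14.103927612304688), (200.19615173339844, 217.58255004882812), 47.87427520751953) [[431.0, 13.0], [593.0, -133.0], [727.0, 15.0], [566.0, 161.0]]
side hole 152 ((564.1514892578125, -1.9640655517578125), (107.86751556396484, 155.71969604492188), 40.681983947753906) [[472.0, 22.0], [574.0, -96.0], [656.0, -26.0], [554.0, 92.0]]
```

View pics/topc.png

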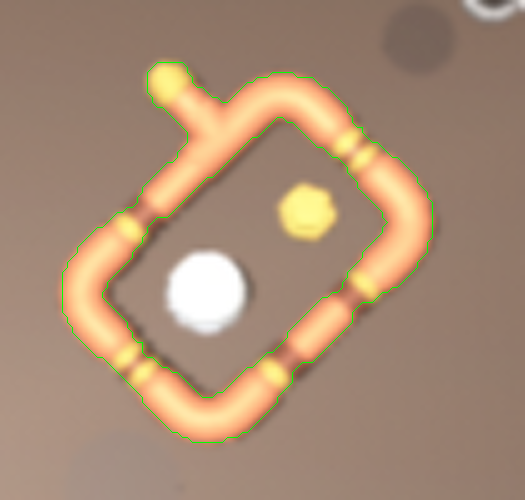

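The crop shows the copper frame with its brass cap at crop (168,82). The elbow crests are at about crop (283,97) for E1, (207,416) for E2, (85,295) for E3 and (407,220) for E4. The tin (206,291) and nut (306,212) stand well inside.

Run:
```python
from h import *
from bench import sensors
px=np.array([[283,97],[207,416],[85,295],[407,220]])/5+[280-.4,125-.4]
zt=[.0535,.059,.0535,.0535]
E=np.array([cast("top",p,z)[0] for p,z in zip(px,zt)])
d=lambda a,b:np.linalg.norm(E[a]-E[b]).round(4)
print("12",d(0,1),"34",d(2,3),"13",d(0,2),"24",d(1,3),"14",d(0,3),"32",d(2,1))
print("mids",(E[0]+E[1])/2,(E[2]+E[3])/2)
C=E.copy(); C[:,2]=[.067,.0725,.067,.067]; print(C.round(4).tolist())
im=cv2.imread("pics/side0.png")[155:230,230:335]; v=cv2.resize(im,None,fx=5,fy=5,interpolation=cv2.INTER_CUBIC)
for q in proj("side",C): cv2.circle(v,tuple(int(t) for t in (q-[230,155])*5+2),4,(255,0,0),-1)
cv2.imwrite("pics/sideov.png",v)
s=sensors.observe(); r=R.from_quat(s["eef_rot"])
p=s["eef_pos"]
for k in (0,1,2,3):
    print(k+1,(r.inv().apply(C[k]-p)*1000).round(1)); p=C[k]
```

```text
12 0.1944 34 0.1949 13 0.1658 24 0.1653 14 0.1034 32 0.1016
mids [0.56462903 0.00560616 0.05625   ] [0.56376252 0.00511974 0.0535    ]
[[0.6595, -0.0153, 0.067], [0.4697, 0.0265, 0.0725], [0.5401, 0.0996, 0.067], [0.5875, -0.0894, 0.067]]
1 [ 620.1 -374.1  164.3]
2 [-166.5 -100.2   -5.4]
3 [ 90.  -46.9   5.6]
4 [-15.4 194.3  -0.3]
```

View pics/sideov.png

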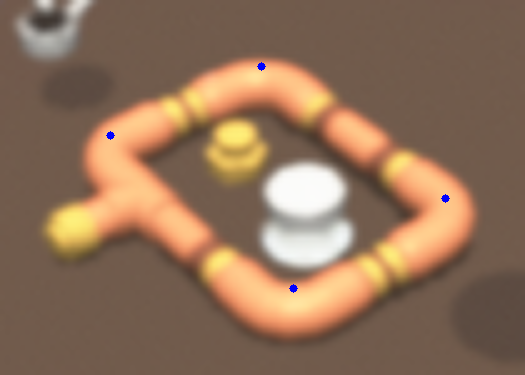

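The opposite sides agree (166/165 and 103/102 mm), the diagonals agree (194/195 mm), and the crests overlay correctly on the side view: blue dots at (110,135) for E1, (445,198) for E2, (293,288) for E3 and (261,66) for E4. Going to E1.

```bash
python3 -m crank '[[[34,-20.5,0],[0,0,0],1],[[34,-20.5,0],[0,0,0],1],[[34,-20.5,0],[0,0,0],1],[[34,-20.5,0],[0,0,0],1],[[34,-20.5,0],[0,0,0],1]]'
python3 -m crank '[[[34,-20.5,0],[0,0,0],1],[[34,-20.5,0],[0,0,0],1],[[34,-20.5,0],[0,0,0],1],[[34,-20.5,0],[0,0,0],1],[[34,-20.5,0],[0,0,0],1]]'
python3 -m crank '[[[34,-20.5,0],[0,0,0],1],[[34,-20.5,0],[0,0,0],1],[[34,-20.5,0],[0,0,0],1],[[34,-20.5,0],[0,0,0],1],[[34,-20.5,0],[0,0,0],1]]'
python3 -m crank '[[[22,-13.3,24],[0,0,0],1],[[22,-13.3,24],[0,0,0],1],[[22,-13.3,24],[0,0,0],1],[[22,-13.3,24],[0,0,0],1],[[22,-13.3,24],[0,0,0],1]]'
cat > go.py <<'E'
import sys
from h import *
from bench import sensors
C=np.array([[0.6595,-0.0153,0.067],[0.4697,0.0265,0.0725],[0.5401,0.0996,0.067],[0.5875,-0.0894,0.067]])
s=sensors.observe(); r=R.from_quat(s["eef_rot"])
print(s["clock"],s["eef_pos"].round(4),"F",s["force"].round(2),"togo",(r.inv().apply(C[int(sys.argv[1])-1]-s["eef_pos"])*1000).round(1),"zaxis",r.apply([0,0,1]).round(3))
E
python3 go.py 1
```

```text
clock: 0.52
eef_pos: [0.3204, -0.4155, 0.2309]
eef_rot: [0.987, 0.161, -0.0, -0.0]
force: [0.4, 0.3, 0.2]
opening: 0.0253
gripper_force: 0.0
clock: 0.93
eef_pos: [0.4489, -0.2639, 0.2311]
eef_rot: [0.987, 0.162, -0.0, -0.0]
force: [0.5, -0.3, 0.3]
opening: 0.0004
gripper_force: 0.0
clock: 1.35
eef_pos: [0.5774, -0.1125, 0.231]
eef_rot: [0.987, 0.162, -0.0, -0.0]
force: [0.1, -0.6, 0.1]
opening: 0.0002
gripper_force: 0.0
clock: 1.77
eef_pos: [0.66, -0.015, 0.1097]
eef_rot: [0.987, 0.162, -0.0, -0.0]
force: [0.6, -0.5, 0.7]
opening: 0.0001
gripper_force: 0.0
1.7667 [ 0.66   -0.015   0.1097] F [ 0.55 -0.54  0.74] togo [-0.5  0.1 42.7] zaxis [-0.001  0.    -1.   ]
```

```bash
python3 -m crank '[[[0,0,14],[0,0,0],1],[[0,0,12],[0,0,0],1],[[0,0,8],[0,0,0],1],[[0,0,4],[0,0,0],1],[[0,0,0],[0,0,0],1]]'; python3 go.py 1
python3 -c "
from h import *
im=imaging.read_camera('side')[110:240,200:360]; cv2.imwrite('pics/s1.png',cv2.resize(im,None,fx=4,fy=4,interpolation=cv2.INTER_CUBIC))"
```

```text
clock: 2.18
eef_pos: [0.6588, -0.017, 0.0727]
eef_rot: [0.987, 0.161, -0.001, -0.0]
force: [1.2, -1.1, 0.1]
opening: -0.0004
gripper_force: 0.0
2.1833 [ 0.6588 -0.017   0.0727] F [ 1.24 -1.1   0.14] togo [ 1.2 -1.4  5.7] zaxis [-0.001  0.    -1.   ]
```

View pics/s1.png

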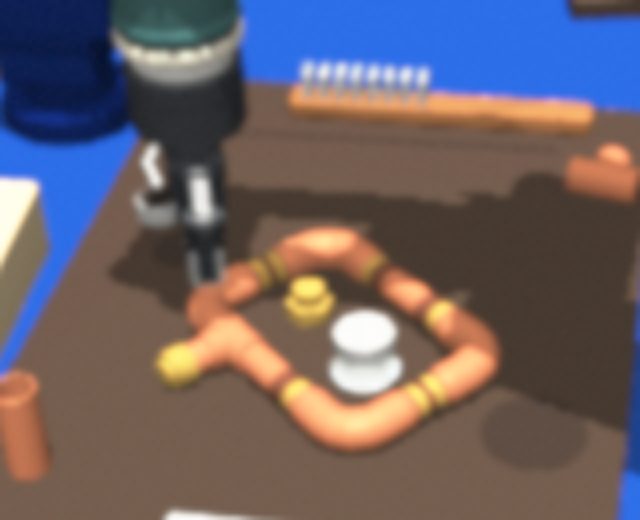

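The fingertips, at crop (207,280), are just above the E1 bend. I'll check that the sideways reading is not contact.

```bash
python3 -m crank '[[[0,0,0],[0,0,0],1],[[0,0,0],[0,0,0],1],[[0,0,0],[0,0,0],1],[[0,0,0],[0,0,0],1],[[0,0,0],[0,0,0],1]]'; python3 go.py 1
```

```text
clock: 2.65
eef_pos: [0.6599, -0.0164, 0.0738]
eef_rot: [0.987, 0.162, 0.0, 0.0]
force: [0.2, -0.0, -0.3]
opening: -0.0003
gripper_force: 0.0
2.65 [ 0.6599 -0.0164  0.0738] F [ 0.24 -0.05 -0.3 ] togo [-0.  -1.2  6.8] zaxis [ 0.001  0.    -1.   ]
```

```bash
python3 -m crank '[[[0,0,1.5],[0,0,0],1],[[0,0,1],[0,0,0],1],[[0,0,1],[0,0,0],1],[[0,0,0],[0,0,0],1],[[0,0,0],[0,0,0],1]]'
python3 -m crank '[[[0,0,1],[0,0,0],1],[[0,0,0],[0,0,0],1],[[0,0,0.5],[0,0,0],1],[[0,0,0],[0,0,0],1],[[0,0,0],[0,0,0],1]]'; python3 go.py 1
```

```text
clock: 3.07
eef_pos: [0.6596, -0.0162, 0.0696]
eef_rot: [0.987, 0.162, -0.0, -0.0]
force: [-0.4, -0.3, 0.1]
opening: -0.0002
gripper_force: 0.0
clock: 3.48
eef_pos: [0.6597, -0.0163, 0.0683]
eef_rot: [0.987, 0.162, -0.0, -0.0]
force: [0.9, -0.9, 0.8]
opening: -0.0002
gripper_force: 0.0
3.4833 [ 0.6597 -0.0163  0.0683] F [ 0.89 -0.88  0.76] togo [ 0.1 -1.   1.3] zaxis [-0.  0. -1.]
```

```bash
python3 -m crank '[[[0,0,1],[0,0,0],1],[[0,0,0],[0,0,0],1],[[0,0,0.5],[0,0,0],1],[[0,0,0],[0,0,0],1],[[0,0,0],[0,0,0],1]]'; python3 go.py 1
```

```text
clock: 3.9
eef_pos: [0.6596, -0.0163, 0.067]
eef_rot: [0.987, 0.162, -0.0, -0.0]
force: [-0.1, 0.8, 3.4]
opening: -0.0002
gripper_force: 1.4
3.9 [ 0.6596 -0.0163  0.067 ] F [-0.06  0.83  3.39] togo [ 0.2 -1.   0. ] zaxis [-0.  0. -1.]
```

Contact came at the expected 0.067 m. I'll press slightly more to be sure of it, then lift.

```bash
python3 -m crank '[[[0,0,0.5],[0,0,0],1],[[0,0,0],[0,0,0],1],[[0,0,0],[0,0,0],1],[[0,0,0],[0,0,0],1],[[0,0,0],[0,0,0],1]]'
python3 -m crank '[[[0,0,-10],[0,0,0],1],[[0,0,-20],[0,0,0],1],[[0,0,-20],[0,0,0],1],[[0,0,0],[0,0,0],1],[[0,0,0],[0,0,0],1]]'; python3 go.py 2
```

```text
clock: 4.32
eef_pos: [0.6597, -0.0163, 0.067]
eef_rot: [0.987, 0.162, 0.0, -0.0]
force: [-2.1, 0.7, 6.0]
opening: 0.0
gripper_force: 3.2
clock: 4.73
eef_pos: [0.661, -0.0164, 0.118]
eef_rot: [0.987, 0.162, 0.002, 0.0]
force: [0.3, 0.1, 0.0]
opening: -0.0004
gripper_force: 0.0
4.7333 [ 0.661  -0.0164  0.118 ] F [0.27 0.06 0.05] togo [-167.7 -101.8   44.8] zaxis [ 0.003 -0.    -1.   ]
```

```bash
python3 -m crank '[[[-33.4,-20.2,0],[0,0,0],1],[[-33.4,-20.2,0],[0,0,0],1],[[-33.4,-20.2,0],[0,0,0],1],[[-33.4,-20.2,0],[0,0,0],1],[[-33.4,-20.2,0],[0,0,0],1]]'
python3 -m crank '[[[0,0,15],[0,0,0],1],[[0,0,12],[0,0,0],1],[[0,0,8],[0,0,0],1],[[0,0,3],[0,0,0],1],[[0,0,0],[0,0,0],1]]'
python3 -m crank '[[[0,0,0],[0,0,0],1],[[0,0,0],[0,0,0],1],[[0,0,0],[0,0,0],1],[[0,0,0],[0,0,0],1],[[0,0,0],[0,0,0],1]]'; python3 go.py 2
```

```text
clock: 5.15
eef_pos: [0.4664, 0.0265, 0.1154]
eef_rot: [0.987, 0.162, -0.001, -0.0]
force: [-0.4, 0.0, -0.3]
opening: -0.0
gripper_force: 0.0
clock: 5.57
eef_pos: [0.4688, 0.0261, 0.0773]
eef_rot: [0.987, 0.162, -0.001, -0.0]
force: [0.3, -0.0, 0.0]
opening: 0.0
gripper_force: 0.0
clock: 5.98
eef_pos: [0.4695, 0.0261, 0.0786]
eef_rot: [0.987, 0.162, 0.0, 0.0]
force: [-0.0, -0.2, 0.3]
opening: -0.0003
gripper_force: 0.0
5.9833 [0.4695 0.0261 0.0786] F [-0.05 -0.15  0.33] togo [ 0.3 -0.3  6.1] zaxis [ 0.001  0.    -1.   ]
```

Down in 1 mm rows: first to just short of the slab, then to firm contact.

```bash
python3 -m crank '[[[0,0,1],[0,0,0],1],[[0,0,1],[0,0,0],1],[[0,0,1],[0,0,0],1],[[0,0,1],[0,0,0],1],[[0,0,1],[0,0,0],1]]'
python3 -m crank '[[[0,0,1],[0,0,0],1],[[0,0,1],[0,0,0],1],[[0,0,1],[0,0,0],1],[[0,0,1],[0,0,0],1],[[0,0,0.5],[0,0,0],1]]'
python3 -m crank '[[[0,0,1],[0,0,0],1],[[0,0,0.5],[0,0,0],1],[[0,0,0],[0,0,0],1],[[0,0,0],[0,0,0],1],[[0,0,0],[0,0,0],1]]'; python3 go.py 2
```

```text
clock: 6.4
eef_pos: [0.4691, 0.0262, 0.0732]
eef_rot: [0.987, 0.162, -0.0, -0.0]
force: [-0.1, 0.8, 0.4]
opening: 0.0004
gripper_force: 0.0
clock: 6.82
eef_pos: [0.4689, 0.0261, 0.0687]
eef_rot: [0.987, 0.162, -0.0, -0.0]
force: [-1.3, -0.8, 1.2]
opening: 0.0005
gripper_force: 1.0
clock: 7.23
eef_pos: [0.4691, 0.0262, 0.0674]
eef_rot: [0.987, 0.162, -0.0, -0.0]
force: [-2.1, 0.3, 3.2]
opening: 0.0
gripper_force: 1.2
7.2333 [0.4691 0.0262 0.0674] F [-2.1   0.27  3.22] togo [ 0.6 -0.2 -5.1] zaxis [-0.  0. -1.]
```

```bash
python3 -m crank '[[[0,0,0.5],[0,0,0],1],[[0,0,0.2],[0,0,0],1],[[0,0,0],[0,0,0],1],[[0,0,0],[0,0,0],1],[[0,0,0],[0,0,0],1]]'; python3 go.py 2
python3 -m crank '[[[0,0,-1.5],[0,0,0],1],[[0,0,-1.5],[0,0,0],1],[[0,0,-1.5],[0,0,0],1],[[0,0,-1.5],[0,0,0],1],[[0,0,-2],[0,0,0],1]]'
python3 -m crank '[[[0,0,-5],[0,0,0],1],[[0,0,-10],[0,0,0],1],[[0,0,-15],[0,0,0],1],[[0,0,-12],[0,0,0],1],[[0,0,0],[0,0,0],1]]'; python3 go.py 3
```

```text
clock: 7.65
eef_pos: [0.4692, 0.0262, 0.0669]
eef_rot: [0.987, 0.162, 0.0, -0.0]
force: [-2.5, 0.5, 7.3]
opening: -0.0002
gripper_force: 3.4
7.65 [0.4692 0.0262 0.0669] F [-2.49  0.51  7.32] togo [ 0.6 -0.2 -5.6] zaxis [ 0.  0. -1.]
clock: 8.07
eef_pos: [0.4694, 0.0261, 0.0747]
eef_rot: [0.987, 0.162, 0.0, 0.0]
force: [-0.1, -0.7, -0.2]
opening: -0.0
gripper_force: 0.0
clock: 8.48
eef_pos: [0.4707, 0.026, 0.1187]
eef_rot: [0.987, 0.162, 0.002, 0.0]
force: [0.4, -1.8, -0.2]
opening: 0.0003
gripper_force: 0.0
8.4833 [0.4707 0.026  0.1187] F [ 0.36 -1.77 -0.24] togo [ 89.  -47.7  51.9] zaxis [ 0.004 -0.    -1.   ]
```

E2 met the slab at 0.067 m. On to E3.

```bash
python3 -m crank '[[[30,-15.7,0],[0,0,0],1],[[30,-15.7,0],[0,0,0],1],[[30,-15.7,0],[0,0,0],1],[[0,0,10],[0,0,0],1],[[0,0,12],[0,0,0],1]]'
python3 -m crank '[[[0,0,12],[0,0,0],1],[[0,0,7],[0,0,0],1],[[0,0,3],[0,0,0],1],[[0,0,0],[0,0,0],1],[[0,0,0],[0,0,0],1]]'
python3 go.py 3
python3 - <<'E'
from h import *
im=cv2.hconcat([imaging.read_camera('top')[120:230,270:390],imaging.read_camera('side')[120:230,220:340]])
cv2.imwrite('pics/m3.png',cv2.resize(im,None,fx=3.3,fy=3.3,interpolation=cv2.INTER_CUBIC))
E
```

```text
clock: 8.9
eef_pos: [0.5419, 0.1009, 0.0946]
eef_rot: [0.987, 0.163, 0.002, 0.0]
force: [-0.7, -1.4, 0.1]
opening: -0.0002
gripper_force: 0.0
clock: 9.32
eef_pos: [0.5394, 0.0993, 0.0727]
eef_rot: [0.987, 0.162, -0.0, -0.0]
force: [0.2, -0.2, -0.3]
opening: 0.0001
gripper_force: 0.0
9.3167 [0.5394 0.0993 0.0727] F [ 0.18 -0.22 -0.34] togo [ 0.7 -0.1  5.7] zaxis [-0.  0. -1.]
```

View pics/m3.png

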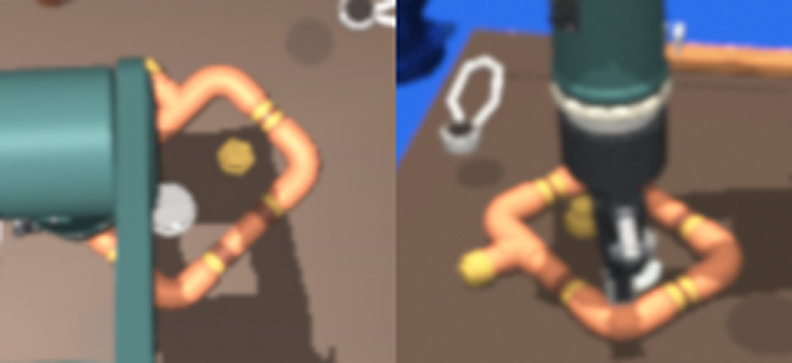

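The top half shows the frame in place (E1 at (222,75), E4 at (310,165)) with the arm hiding E3. The side half shows the fingertips at about (622,300), over the E3 bend and clear of the tin.

```bash
python3 -m crank '[[[0,0,1.5],[0,0,0],1],[[0,0,1],[0,0,0],1],[[0,0,1],[0,0,0],1],[[0,0,1],[0,0,0],1],[[0,0,0],[0,0,0],1]]'
python3 -m crank '[[[0,0,1],[0,0,0],1],[[0,0,0.5],[0,0,0],1],[[0,0,0.5],[0,0,0],1],[[0,0,0],[0,0,0],1],[[0,0,0],[0,0,0],1]]'; python3 go.py 3
```

```text
clock: 9.83
eef_pos: [0.5393, 0.0995, 0.068]
eef_rot: [0.987, 0.162, -0.0, -0.0]
force: [-0.9, -0.8, 0.6]
opening: -0.0003
gripper_force: 0.0
clock: 10.25
eef_pos: [0.5393, 0.0995, 0.0671]
eef_rot: [0.987, 0.162, 0.0, -0.0]
force: [-2.5, -0.7, 11.5]
opening: -0.0003
gripper_force: 5.6
10.25 [0.5393 0.0995 0.0671] F [-2.54 -0.66 11.53] togo [0.7 0.2 0.1] zaxis [ 0.  0. -1.]
```

```bash
python3 -m crank '[[[0,0,-10],[0,0,0],1],[[0,0,-20],[0,0,0],1],[[0,0,-22],[0,0,0],1],[[0,0,0],[0,0,0],1],[[0,0,0],[0,0,0],1]]'
python3 -m crank '[[[-2.9,38.8,0],[0,0,0],1],[[-2.9,38.8,0],[0,0,0],1],[[-2.9,38.8,0],[0,0,0],1],[[-2.9,38.8,0],[0,0,0],1],[[-2.9,38.8,0],[0,0,0],1]]'
python3 -m crank '[[[0,0,15],[0,0,0],1],[[0,0,15],[0,0,0],1],[[0,0,10],[0,0,0],1],[[0,0,3],[0,0,0],1],[[0,0,0],[0,0,0],1]]'
python3 go.py 4
```

```text
clock: 10.67
eef_pos: [0.5407, 0.0996, 0.1196]
eef_rot: [0.987, 0.162, 0.002, 0.0]
force: [-0.7, 0.1, -0.0]
opening: -0.0002
gripper_force: 0.0
clock: 11.08
eef_pos: [0.587, -0.0905, 0.1171]
eef_rot: [0.987, 0.162, -0.001, -0.0]
force: [0.6, 0.8, 0.1]
opening: -0.0001
gripper_force: 0.0
clock: 11.5
eef_pos: [0.5862, -0.0883, 0.0735]
eef_rot: [0.987, 0.162, -0.002, -0.001]
force: [1.2, 1.0, -0.4]
opening: 0.0002
gripper_force: 0.0
11.5 [ 0.5862 -0.0883  0.0735] F [ 1.25  0.97 -0.36] togo [0.9 1.5 6.5] zaxis [-0.003  0.001 -1.   ]
```

```bash
python3 -m crank '[[[0.5,0.5,1.5],[0,0,0],1],[[0,0,1],[0,0,0],1],[[0,0,1],[0,0,0],1],[[0,0,1],[0,0,0],1],[[0,0,0],[0,0,0],1]]'
python3 -m crank '[[[0,0,1],[0,0,0],1],[[0,0,0.5],[0,0,0],1],[[0,0,0.5],[0,0,0],1],[[0,0,0],[0,0,0],1],[[0,0,0],[0,0,0],1]]'; python3 go.py 4
```

```text
clock: 11.92
eef_pos: [0.5884, -0.0891, 0.0709]
eef_rot: [0.987, 0.162, 0.0, 0.0]
force: [-0.1, -0.1, -0.5]
opening: 0.0001
gripper_force: 0.0
clock: 12.33
eef_pos: [0.5882, -0.0893, 0.0686]
eef_rot: [0.987, 0.162, -0.0, -0.0]
force: [-0.0, -0.1, 0.1]
opening: -0.0002
gripper_force: 0.0
12.3333 [ 0.5882 -0.0893  0.0686] F [-0.05 -0.14  0.09] togo [-0.7 -0.1  1.6] zaxis [-0.  0. -1.]
```

```bash
python3 -m crank '[[[0,0,1],[0,0,0],1],[[0,0,0.5],[0,0,0],1],[[0,0,0.5],[0,0,0],1],[[0,0,0.3],[0,0,0],1],[[0,0,0],[0,0,0],1]]'; python3 go.py 4
```

```text
clock: 12.75
eef_pos: [0.5884, -0.0894, 0.067]
eef_rot: [0.987, 0.162, 0.0, 0.0]
force: [-1.5, 0.0, 7.1]
opening: -0.0005
gripper_force: 3.1
12.75 [ 0.5884 -0.0894  0.067 ] F [-1.46  0.05  7.13] togo [-0.9 -0.3 -0. ] zaxis [ 0. -0. -1.]
```

Tapped with 7 N. I'll hold briefly, lift, back away and check the frame.

```bash
python3 -m crank '[[[0,0,0],[0,0,0],1],[[0,0,-10],[0,0,0],1],[[0,0,-25],[0,0,0],1],[[0,0,-35],[0,0,0],1],[[0,0,-35],[0,0,0],1]]'
python3 -m crank '[[[-30,20,-10],[0,0,0],1],[[-30,20,0],[0,0,0],1],[[-30,20,0],[0,0,0],1],[[-30,20,0],[0,0,0],1],[[-30,20,0],[0,0,0],1]]'
python3 -m crank '[[[-30,20,0],[0,0,0],1],[[-30,20,0],[0,0,0],1],[[-30,20,0],[0,0,0],1],[[0,0,0],[0,0,0],1],[[0,0,0],[0,0,0],1]]'
python3 - <<'E'
from h import *
t=imaging.read_camera('top');s=imaging.read_camera('side')
im=cv2.hconcat([t[120:230,270:390],s[120:230,220:340]])
cv2.imwrite('pics/m4.png',cv2.resize(im,None,fx=3.3,fy=3.3,interpolation=cv2.INTER_CUBIC))
for n,a,(x0,y0,x1,y1) in (("top",t,(280,125,385,225)),("side",s,(230,155,335,230))):
    b=cv2.imread(f"pics/{n}0.png")
    for i in (b,a):
        h=cv2.cvtColor(i[y0:y1,x0:x1],cv2.COLOR_BGR2HSV); m=((h[...,1]>95)&(h[...,2]>150)).astype(np.uint8)
        k,l,st,c=cv2.connectedComponentsWithStats(m); print(n,[(q[4],w.round(1).tolist()) for q,w in zip(st[1:],c[1:]) if q[4]>60])
E
```

```text
clock: 13.17
eef_pos: [0.5873, -0.0891, 0.1721]
eef_rot: [0.987, 0.162, -0.001, -0.001]
force: [0.8, 0.3, -0.3]
opening: 0.0001
gripper_force: 0.0
clock: 13.58
eef_pos: [0.477, -0.2329, 0.1821]
eef_rot: [0.987, 0.162, 0.0, 0.0]
force: [-0.5, 0.3, -0.1]
opening: 0.0002
gripper_force: 0.0
clock: 14.0
eef_pos: [0.4109, -0.319, 0.1818]
eef_rot: [0.987, 0.16, 0.0, 0.0]
force: [0.6, 0.8, 0.1]
opening: -0.0004
gripper_force: 0.0
top [(np.int32(1769), [48.3, 48.0]), (np.int32(112), [61.0, 42.0])]
top [(np.int32(1768), [48.3, 48.0]), (np.int32(112), [61.0, 42.0])]
side [(np.int32(1832), [52.0, 38.4])]
side [(np.int32(1853), [51.8, 38.4])]
```

View pics/m4.png

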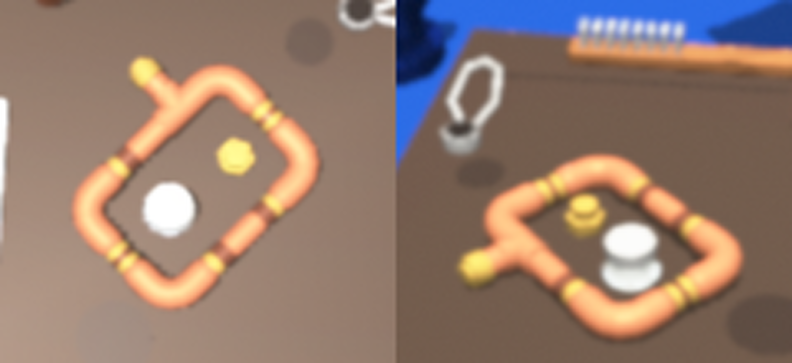

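The frame is where it was: its mask centroid in the top view has not moved, (48.3,48.0) before and after. The tin at (170,208) and nut at (236,156) stand undisturbed.

```bash
python3 -c "
from bench import workorder; print(workorder.hand_in())"
```

```text
the job is handed in; nothing more can be done
None
```

I tapped all four elbows in the order asked (1, 2, 3, 4), pressed elbow 2 down to the slab, and handed the job in at about 14 s with contact readings no higher than about 12 N; the final pictures show the frame, tin and nut where they started, but hand-in gave no verdict.

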